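Draw the bottom specimen carrier from under the stack and feed it home

TASK

Slide the blue specimen carrier out from under the case and the jar stacked on it, drawing it past the gate bar by its orange grip, and leave the case and jar standing as a stack, untouched by the robot, under the clear cover. Lay the carrier flat in the lane of the loading station with its grip end towards the feeder (never dropping it), then push the feeder's red knob to the end of its travel so that the carrier goes fully home, feeling for the end instead of ramming it, and let the feeder spring all the way back. Do not disturb the bottle, beaker and black mount.

Things in the scene. Friction and masses are not known exactly. Their poses are not given: they have to be found in the camera images.
- carrier: Blue plate 90 (its x) x 110 (its y) x 12 mm, about 180 g, loose on the counter, bottom of the stack. Origin: centre of its underside, z up. From its -y edge a tongue 30 mm wide, 12 thick runs to y = -105 mm. On its end stands an orange grip 26 mm wide (x), y -105 to -85 mm, top 48 mm above the underside; pinch it across x.
- carrier_grip (a point): Centre of the carrier's orange grip, 95 mm to -y of the carrier's origin and 30 mm above the carrier's underside. Axes as the carrier's.
- stand: Fixed clear cover on four steel legs (x = +-83, y = -62 and 66 mm) over the stack. Origin on the counter under the stack. Its -y side is the front, where the grip sticks out: the carrier is pulled to -y. Clear pane with yellow front and rear edges, x -95 to 95, y -102 to 78 mm, underside 137 mm above the counter. Open at front, rear and sides.
- gate (a point): Middle of the lower edge of the aluminium gate bar between the stand's front legs, 62 mm to the stand's -y and 16 mm above the counter. Bar 10 mm thick in y, 20 mm tall. The carrier slides out beneath it; it holds the case back. The carrier is clear when its origin is 60 mm or more in front (-y) of this point. Axes as the stand's.
- cover_edge (a point): Middle of the pane's front yellow edge, its lowest point, 137 mm above the counter. The pane reaches over the grip, so a vertical tool is blocked there; a tool tilted 30 to 45 degrees fits, leaning back to the stand's -y with fingers pointing down and to +y. Axes as the stand's.
- case: Closed grey box 84 (x) x 104 (y) x 26 mm, about 160 g, standing loose on the carrier, a few mm behind the gate bar. Origin: centre of its underside. It comes down onto the counter (12 mm lower) as the carrier leaves.
- tin: Amber jar with aluminium lid, 62 mm diameter, 42 mm tall, about 90 g, standing loose on the case. Origin: centre of its underside.
- station: Fixed loading station, grey base 140 (x) x 300 (y) mm, floor 6 mm above the counter. Origin on the counter in the lane's middle line; +y is the feeding direction. Lane between aluminium rails: inner faces x = +-50 mm, tops 18 mm above the counter, y -73 to 142 mm. Black stop at y = 132 mm, 26 mm high. Feeder's front face: y = -90 mm at rest, -30 mm at its end.
- home (a point): Where the carrier's origin is when fully home: on the lane floor, at the station's y = 75 mm. Axes as the station's: carrier +y along station +y, grip end towards the feeder. When laying it down, an origin 5 to 50 mm short of this point (towards -y) fits between feeder and stop; 30 mm is the middle.
- feeder (a joint): Travel of the feeder along the station's +y, 0 at rest to 0.060 m at the end stop. Spring return: about 2 N at rest to 8 N at the end, plus up to about 2 N for the carrier's friction. It returns by itself when let go.
- feeder_knob (a point): Centre of the feeder's red upright knob, 50 mm (x) x 16 mm (y) x 34 mm tall, its top 78 mm and this point 61 mm above the counter; it stands over a white slide 70 x 20 mm, whose top is 30 mm above the counter. Push the knob's -y face. Axes as the station's.
- wash_bottle: White bottle with red cap, 60 mm diameter, 150 mm tall, bystander. Origin: centre of its underside.
- beaker: Greenish glass beaker, 72 mm diameter, 85 mm tall, bystander. Origin: centre of its underside.
- mount: Black cylinder, 60 mm diameter, 45 mm tall, bystander. Origin: centre of its underside.

How it is judged:
By the outcome, as a careful person would: the job done as asked, in the order asked, and still so for the second after the job is handed in, with the robot touching nothing.
It also fails if it takes over 67 s, if anything falls off the work surface, if the arm or the gripper's body presses on something with over 40 N, if the wrist force passes 120 N, or if a joint passes its speed limit or range.

ROBOT

A 6-joint arm with a two-finger parallel gripper is mounted at the origin on the work surface. World frame = base frame: x ahead of the robot, y to its left, z up, the work surface at z = 0. Lengths are in m, angles in rad, forces in N, time in s.
With the tool pointing down it reaches from about 0.35 to 0.775 m from the base axis. Payload 5.5 kg.
Tool frame: the origin (TCP) lies at the very end of the fingers, on their centre line; the grasp point (between the pads) lies 19 mm behind it; z points along the fingers, y is the line along which they close (so a half turn about z gives the same grasp; the last joint's range is limited). The gripper opens to 85 mm and grips with 20 to 120 N. Pads are 22 mm wide; open, the fingers measure 114 mm over their backs; the gripper's body (76 mm by 85 mm) begins 54 mm behind the grasp point. The pads swing forward as they close: fully open they stand 13 mm farther back than shut.
Start: joints at [-1.433, 0.313, 0.046, 1.304, 0, 1.431], TCP at [0.158, -0.553, 0.231] pointing down, gripper open.
Joint ranges: [-2.76, 2.76], [-0.86, 1.69], [-1.03, 1.26], [-2.2, 2.34], [-1.47, 1.5], [-3.14, 3.14]. Speed limits (rad/s): [2.57, 2.57, 3.14, 3.14, 3.14, 3.14].

INTERFACE

Orientations are given as a unit quaternion [w, x, y, z].
In Python, from workcell import env, imaging, ticket gives the robot as it stands. The module is installed in compiled form; this text tells all that it offers.
- The arm moves only by the tool apply_moves, never from a script. Its argument "rows" is a list of rows, each an object with "xyz": the shift along the tool's x, y, z in mm, a list of three; "turn": the turn, a rotation vector about the tool's x, y, z in rad, a list of three; "grip": the opening, from 0 (shut) to 1 (fully open). A call has 1 to 12 rows; each row is the pose to reach, as a shift and turn from the pose commanded when the call began, along the tool's axes at that moment; what a row does not reach only later rows make up. A row lasts 1/12 s, in which the tool goes at most 41.7 mm and 7.16 degrees, less where a joint would pass 70% of its speed; a pose out of reach is approached as far as the arm can. A call with a gripper value outside its range is refused whole. The fingers move at their own pace and stop on an object; "force" is the grip in N (left out, the last holds). Time passes only in rows, so rows that repeat a pose let the fingers close. It gives the time, the measured TCP pose, the force, the opening and the grip force at its end, in the units of the state.
- env.get_state(): the state, without advancing time (a new reading comes with each control period).
- imaging.read_camera(name): name is "side" or "top" or "wrist"; returns a dict with "color" (400x640x3 uint8, blue, green, red), "z_map" (400x640 float32, m along the optical axis (not along the pixel's ray), 0 where there is no reading), "camera_matrix" (3x3 intrinsics, pixels), "view" (4x4, takes a point from world to camera coordinates). Camera axes: x right, y down, z forward; pixel columns grow to the right and rows downward; lengths in m; the calibration is good to about 2 mm. A picture is of the moment at which its call begins.
- ticket.hand_in(): hands the job in; it is judged then, once.
The state is a dict: "clock": time; "joint_pos": joint angles; "qvel": joint speeds; "tau": joint torques, N m; "tcp_pos": TCP position; "orientation": TCP orientation; "wrist_force": force on the tool from outside, world axes, zero at the start; "ft_torque": the same for the moment, N m; "finger_gap": finger opening in m; "grip_force": force on a finger pad.
Only numpy, scipy, OpenCV 4.12 (cv2) and the standard library are available. Lean on these libraries where they do the work, as an engineer would, in place of code of your own. Each camera call takes 0.05 s, during which the arm holds its last target. There are 200 camera calls.

## Working session

There is one attempt and no reset: what is moved stays moved. The work goes in short steps, Python scripts to look and compute and a tool call to move; the robot and the scene stay as the last step left them, time stands still between calls to the robot, and variables do not carry over. Pictures are saved under pics/ and viewed, at most 10 in all, crops included, and the job is handed in when it is done.

Besides the shell and the picture viewer there is one more tool, called after "Emit:" in YAML: its name, and indented under it one key for each argument. apply_moves: Moves the arm, as the interface text tells. Its arguments: {"type":"object","properties":{"rows":{"type":"array"},"force":{"type":"number"}},"required":["rows"]}

```bash
mkdir -p pics
cat > h.py <<'E'
import numpy as np, cv2
from workcell import env, imaging, ticket
from scipy.spatial.transform import Rotation as R
def cam(n):
    c=imaging.read_camera(n); return c
def proj(c,P):
    P=np.atleast_2d(P); q=(c['view'][:3,:3]@P.T).T+c['view'][:3,3]; u=(c['camera_matrix']@q.T).T
    return u[:,:2]/u[:,2:]
def ray(c,uv,z):
    uv=np.atleast_2d(uv).astype(float); Ri=c['view'][:3,:3].T; o=-Ri@c['view'][:3,3]
    d=(Ri@np.linalg.inv(c['camera_matrix'])@np.c_[uv,np.ones(len(uv))].T).T
    return o+d*((z-o[2])/d[:,2])[:,None]
def cloud(c):
    v,u=np.mgrid[:400,:640]; z=c['z_map']; K=c['camera_matrix']
    p=np.stack([(u-K[0,2])/K[0,0]*z,(v-K[1,2])/K[1,1]*z,z],-1)
    return (p-c['view'][:3,3])@c['view'][:3,:3]
def quat(o): return R.from_quat(np.r_[o[1:],o[0]])
E
python3 - <<'E'
from h import *
for n in ['top','side']:
    c=cam(n); cv2.imwrite(f'pics/{n}0.png',c['color']); np.savez(f'{n}0.npz',**c)
    print(n,c['camera_matrix'][0],np.round(-c['view'][:3,:3].T@c['view'][:3,3],3), (c['z_map']>0).mean())
print(env.get_state())
E
```

```text
top [384.40555296   0.         325.65478461] [ 0.564 -0.013  0.983] 0.99599609375
side [384.00567163   0.         314.39546886] [ 0.206 -0.657  0.805] 0.996046875
{'clock': 0.1, 'joint_pos': array([-1.43258492e+00,  3.13927386e-01,  4.50994639e-02,  1.30361015e+00,
       -1.79998415e-05,  1.43120533e+00]), 'qvel': array([-0.00045762, -0.00138463,  0.00204401,  0.00124738, -0.00156722,
       -0.00090555]), 'tau': array([ 2.64507544e-03, -4.81726384e+01,  2.99243867e+01,  1.26629000e-02,
       -1.51778177e-04,  1.19779770e-05]), 'tcp_pos': array([ 0.15761662, -0.55250051,  0.23049967]), 'orientation': array([-8.20878736e-04,  9.90368393e-01,  1.38454947e-01, -8.43368133e-06]), 'wrist_force': array([ 0.41915491, -0.18194523, -0.02458766]), 'ft_torque': array([0.02297253, 0.00644491, 0.0090608 ]), 'grip_force': 0.0, 'finger_gap': 0.08535229149222257}
```

View pics/top0.png

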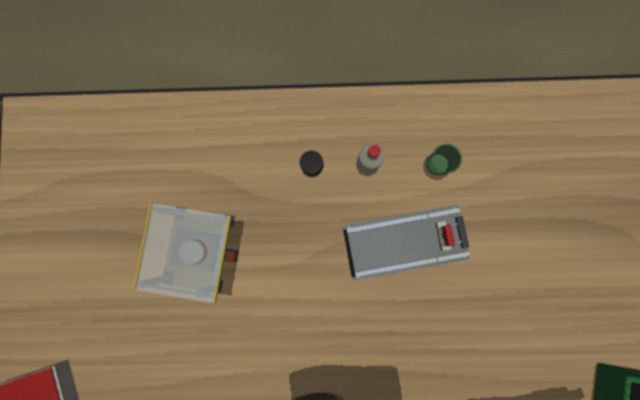

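View pics/side0.png

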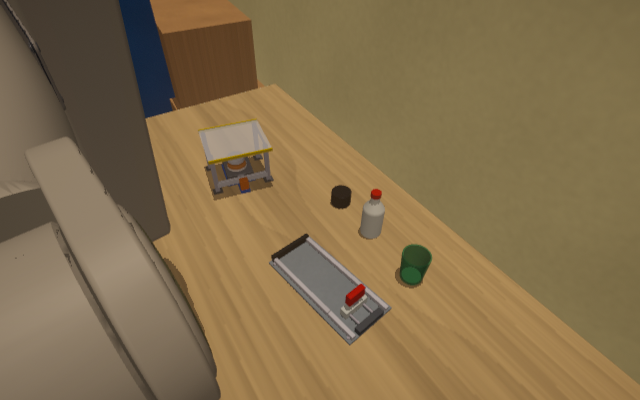

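The top view shows the stand at (185,252) with its yellow front edge at x≈222, the orange grip at (231,256), and the station at (408,243) with the red knob at (448,236) and the stop at (350,252). The side view confirms this: the grip is at (245,184) and the bottle, beaker and mount are beyond the station.

```bash
cat > m.py <<'E'
from h import *
t=dict(np.load('top0.npz')); s=dict(np.load('side0.npz'))
def comps(c,lo,hi,amin=8,roi=None):
    h=cv2.cvtColor(c['color'],cv2.COLOR_BGR2HSV); m=cv2.inRange(h,lo,hi)
    n,l,st,ce=cv2.connectedComponentsWithStats(m)
    return [(st[i],ce[i],np.argwhere(l==i)[:,::-1]) for i in range(1,n) if st[i,4]>=amin]
for nm,lo,hi in [('yellow',(22,150,100),(35,255,255)),('red/orange',(0,150,60),(14,255,255))]:
    for cn,c in (('top',t),('side',s)):
        for st,ce,px in comps(c,lo,hi):
            if nm=='yellow' : 
                r=cv2.minAreaRect(px.astype(np.float32)); b=cv2.boxPoints(r)
                print(nm,cn,st,np.round(ray(c,[r[0]],.139)[0],4),np.round(ray(c,b,.139)[:,:2],3).tolist())
            else:
                r=cv2.minAreaRect(px.astype(np.float32))
                print(nm,cn,st,np.round(ce,1),np.round(r[1],1),round(r[2],1),'z.048',np.round(ray(c,[ce],.048)[0],3),'z.078',np.round(ray(c,[ce],.078)[0],3), c['color'][px[0][1],px[0][0]])
# station via depth: base region points with z>3mm
P=cloud(t); 
roi=np.zeros((400,640),bool); roi[195:290,335:480]=1
m=roi&(P[...,2]>.012)&(P[...,2]<.024)
print('rail pts',m.sum()); 
m2=roi&(P[...,2]>.003)
print('floor z', np.round(np.percentile(P[...,2][235:255,380:420],[10,50,90]),4),'counter',np.round(np.median(P[300:340,300:500,2]),4))
r=cv2.minAreaRect(P[m2][:,:2].astype(np.float32)*1000); print('station rect mm',np.round(r[0],1),np.round(r[1],1),round(r[2],2))
for ty in [(.0,.07)]:
    pass
for nm,ro in [('bottle',(350,140,390,180)),('beaker',(420,140,470,180)),('mount',(295,145,330,180))]:
    q=P[ro[1]:ro[3],ro[0]:ro[2]].reshape(-1,3); q=q[q[:,2]>.03]; print(nm,np.round(q.mean(0),3),q[:,2].max().round(3),len(q))
E
python3 m.py
```

```text
yellow top [142 239   2   8   9] [0.555  0.4012 0.139 ] [[0.548, 0.404], [0.563, 0.4], [0.562, 0.398], [0.547, 0.402]]
yellow top [216 284   3  10  10] [0.4513 0.2372 0.139 ] [[0.442, 0.24], [0.461, 0.236], [0.461, 0.234], [0.441, 0.238]]
yellow side [231 122  10   2  10] [0.5785 0.4036 0.139 ] [[0.565, 0.408], [0.594, 0.403], [0.592, 0.399], [0.563, 0.404]]
yellow side [200 127  15   3  15] [0.4877 0.4211 0.139 ] [[0.467, 0.429], [0.51, 0.418], [0.509, 0.414], [0.466, 0.424]]
yellow side [208 147  64  17 200] [0.5149 0.2291 0.139 ] [[0.426, 0.254], [0.612, 0.22], [0.607, 0.204], [0.423, 0.238]]
red/orange top [369 145  11  12 103] [374.  150.8] [11. 10.] 90.0 z.048 [ 0.764 -0.125  0.048] z.078 [ 0.757 -0.122  0.078] [ 58  65 148]
red/orange top [444 226  10  19 128] [448.6 235.2] [19.1  6.7] 77.9 z.048 [ 0.552 -0.298  0.048] z.078 [ 0.552 -0.288  0.078] [ 52  55 133]
red/orange top [226 251  10  11  86] [230.5 256.2] [ 8.6 10.2] 11.3 z.048 [0.515 0.231 0.048] z.078 [0.517 0.223 0.078] [30 42 75]
red/orange top [   0  369   59   31 1310] [ 30.9 387.6] [30. 58.] 90.0 z.048 [0.219 0.70
[... 1045 characters left out ...]
 [0.526 0.306 0.048] z.078 [0.513 0.268 0.078] [26 56 92]
red/orange side [239 177  10  13  99] [243.8 183.1] [11.6  8.4] 78.7 z.048 [0.509 0.213 0.048] z.078 [0.497 0.179 0.078] [ 46  72 113]
red/orange side [371 188  11  11  99] [375.9 193.5] [10. 10.] 90.0 z.048 [ 0.822 -0.037  0.048] z.078 [ 0.797 -0.061  0.078] [ 69 113 167]
red/orange side [346 284  19  22 243] [354.8 294.6] [11.1 24.1] 51.3 z.048 [ 0.558 -0.286  0.048] z.078 [ 0.544 -0.3    0.078] [ 36  44 155]
rail pts 1277
floor z [0.004  0.0062 0.0085] counter 0.0001
station rect mm [ 538.3 -200.2] [376.4 236.9] 88.55
bottle [ 0.732 -0.107  0.12 ] 0.983 612
beaker [ 0.732 -0.29   0.085] 0.983 566
mount [0.739 0.031 0.051] 0.983 468
```

```bash
cat >> h.py <<'E'
def target_R(yaw,tilt):
    "tool y along frame +x (yaw), z down tilted by tilt toward frame +y"
    x=np.array([np.cos(yaw),np.sin(yaw),0]); y=np.array([-np.sin(yaw),np.cos(yaw),0])
    z=np.sin(tilt)*y-np.cos(tilt)*np.array([0,0,1.]); return R.from_matrix(np.c_[np.cross(x,z),x,z])
def go(p,Rt,st=None):
    st=st or env.get_state(); R0=quat(st['orientation'])
    print('xyz',np.round(R0.inv().apply(np.array(p)-st['tcp_pos'])*1000,1).tolist(),'turn',np.round((R0.inv()*Rt).as_rotvec(),3).tolist())
E
python3 - <<'E'
from h import *
t=dict(np.load('top0.npz')); P=cloud(t)
roi=np.zeros((400,640),bool); roi[198:285,340:476]=1
m=(roi&(P[...,2]>.003)&(P[...,2]<.09)).astype(np.uint8); m=cv2.morphologyEx(m,cv2.MORPH_OPEN,np.ones((5,5)))
n,l,st,ce=cv2.connectedComponentsWithStats(m); k=1+st[1:,4].argmax()
q=P[(l==k)]; r=cv2.minAreaRect(q[:,:2].astype(np.float32)*1000); print('station',np.round(r[0],1),np.round(r[1],1),r[2])
# height profile along station length
ang=np.deg2rad(r[2]); ang=(ang+np.pi/4)%(np.pi/2)-np.pi/4; print('yaw',np.rad2deg(ang))
X=np.array([np.cos(ang),np.sin(ang)]);Y=np.array([-X[1],X[0]]); c=np.array(r[0])/1000
loc=np.c_[(q[:,:2]-c)@X,(q[:,:2]-c)@Y,q[:,2]]
for a in np.arange(-.16,.16,.01):
    w=loc[(abs(loc[:,1]-a-.005)<.005)&(abs(loc[:,0])<.025)]
    if len(w): print(round(a,2),np.round(np.percentile(w[:,2],[10,50,95]),3),end=' ')
print()
go([.50,0.0,.25],target_R(np.deg2rad(-10.4),0))
E
```

```text
station [ 536.6 -200.4] [140.2 301.1] 8.914438247680664
yaw 8.914438247680668
-0.15 [0.02  0.022 0.025] -0.14 [0.006 0.02  0.024] -0.13 [0.004 0.007 0.019] -0.12 [0.014 0.017 0.019] -0.11 [0.018 0.023 0.029] -0.1 [0.076 0.078 0.081] -0.09 [0.013 0.048 0.079] -0.08 [0.004 0.006 0.009] -0.07 [0.005 0.006 0.009] -0.06 [0.004 0.006 0.009] -0.05 [0.004 0.007 0.009] -0.04 [0.004 0.006 0.009] -0.03 [0.004 0.006 0.009] -0.02 [0.004 0.006 0.009] -0.01 [0.005 0.007 0.009] 0.0 [0.005 0.006 0.009] 0.01 [0.004 0.006 0.009] 0.02 [0.004 0.006 0.009] 0.03 [0.005 0.006 0.009] 0.04 [0.005 0.006 0.008] 0.05 [0.004 0.006 0.008] 0.06 [0.004 0.007 0.009] 0.07 [0.005 0.006 0.009] 0.08 [0.004 0.006 0.009] 0.09 [0.004 0.006 0.009] 0.1 [0.005 0.006 0.009] 0.11 [0.004 0.006 0.008] 0.12 [0.004 0.006 0.009] 0.13 [0.004 0.006 0.009] 0.14 [0.024 0.026 0.028] 0.15 [0.004 0.017 0.03 ] 
xyz [480.8, -437.5, -18.7] turn [-0.001, -0.001, -1.111]
```

Emit:
apply_moves:
  rows:
    - {"xyz":[40,-36,-2],"turn":[0,0,-0.1],"grip":0.7}
    - {"xyz":[80,-73,-3],"turn":[0,0,-0.2],"grip":0.7}
    - {"xyz":[110,-100,-4],"turn":[0,0,-0.3],"grip":0.7}
    - {"xyz":[140,-127,-6],"turn":[0,0,-0.4],"grip":0.7}
    - {"xyz":[170,-155,-7],"turn":[0,0,-0.5],"grip":0.7}
    - {"xyz":[200,-182,-8],"turn":[0,0,-0.6],"grip":0.7}
    - {"xyz":[230,-209,-9],"turn":[0,0,-0.7],"grip":0.7}
    - {"xyz":[260,-236,-10],"turn":[0,0,-0.8],"grip":0.7}
    - {"xyz":[290,-263,-12],"turn":[0,0,-0.9],"grip":0.7}
    - {"xyz":[320,-291,-13],"turn":[0,0,-1.0],"grip":0.7}
    - {"xyz":[350,-318,-14],"turn":[0,0,-1.11],"grip":0.7}
    - {"xyz":[380,-345,-15],"turn":[0,0,-1.11],"grip":0.7}

```text
clock: 1.1
tcp_pos: [0.4217, -0.1264, 0.2459]
orientation: [0.0, 0.767, 0.641, -0.0]
wrist_force: [2.2, -1.1, 0.0]
finger_gap: 0.0595
grip_force: 0.0
```

Run:
```python
from h import *
ys=np.deg2rad(-10.4); T=np.deg2rad(42); Rt=target_R(ys,T)
g=np.array([.516,.233,.0]); z=Rt.as_matrix()[:,2]
tcp=g+[0,0,.0215]+z*[1,1,0]*.019
print('grasp tcp',tcp,'approach',tcp-z*.12)
print(env.get_state()['tcp_pos'],env.get_state()['joint_pos'])
go(tcp-z*.12+[0,0,.0],Rt)
```

```text
grasp tcp [0.51829503 0.24550462 0.0215    ] approach [0.50380012 0.16652808 0.11067738]
[ 0.42170441 -0.12635112  0.2459279 ] [-4.73742245e-01  4.76882231e-02 -2.43937176e-01  1.27918844e+00
 -1.52959462e-04  1.27556607e+00]
xyz [302.8, 28.8, 135.2] turn [-0.001, 0.733, 0.003]
```

Emit:
apply_moves:
  rows:
    - {"xyz":[28,3,12],"turn":[0,0.08,0],"grip":0.7}
    - {"xyz":[56,6,24],"turn":[0,0.16,0],"grip":0.7}
    - {"xyz":[84,9,36],"turn":[0,0.24,0],"grip":0.7}
    - {"xyz":[112,12,48],"turn":[0,0.32,0],"grip":0.7}
    - {"xyz":[140,15,60],"turn":[0,0.4,0],"grip":0.7}
    - {"xyz":[168,18,74],"turn":[0,0.48,0],"grip":0.7}
    - {"xyz":[196,21,88],"turn":[0,0.56,0],"grip":0.7}
    - {"xyz":[224,24,102],"turn":[0,0.64,0],"grip":0.7}
    - {"xyz":[252,26,115],"turn":[0,0.733,0],"grip":0.7}
    - {"xyz":[272,29,125],"turn":[0,0.733,0],"grip":0.7}
    - {"xyz":[272,29,125],"turn":[0,0.733,0],"grip":0.7}
    - {"xyz":[272,29,125],"turn":[0,0.733,0],"grip":0.7}

```text
clock: 2.1
tcp_pos: [0.4983, 0.1345, 0.12]
orientation: [-0.23, 0.717, 0.597, 0.274]
wrist_force: [1.1, -0.7, 0.5]
finger_gap: 0.0598
grip_force: 0.0
```

Run:
```python
from h import *
c=cam('wrist'); cv2.imwrite('pics/w1.png',c['color']); np.savez('w1.npz',**c)
print(env.get_state()['tcp_pos'],env.get_state()['joint_pos'],-c['view'][:3,:3].T@c['view'][:3,3])
```

```text
[0.49897321 0.13384802 0.12085524] [-0.30870582  0.28365919 -0.49290612  0.90806645  0.72521549  1.40107347] [0.49252309 0.09909787 0.27946396]
```

View pics/w1.png

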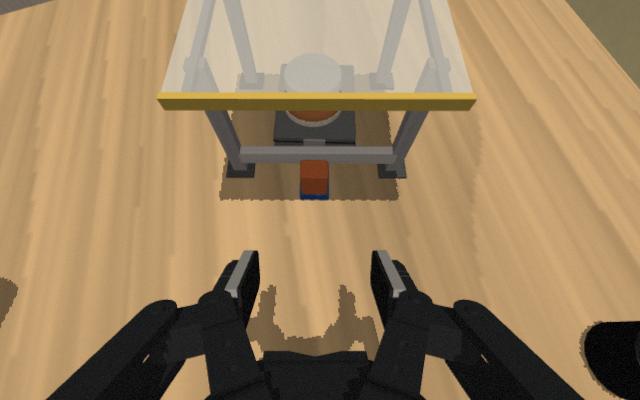

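The grip is at (315,178), in front of the gate bar and midway between the open fingers at (245,275) and (388,275). The yellow edge is at row 102.

Run:
```python
from h import *
c=dict(np.load('w1.npz')); P=cloud(c); h=cv2.cvtColor(c['color'],cv2.COLOR_BGR2HSV)
m=cv2.inRange(h,(0,140,50),(16,255,255))>0; m[:150]=0; m[205:]=0; m[:,:280]=0; m[:,350:]=0
q=P[m]; v=np.argwhere(m)
print(len(q),v.min(0),v.max(0)); 
ys=np.deg2rad(-10.4); X=np.array([np.cos(ys),np.sin(ys)]); Y=np.array([-X[1],X[0]])
top=q[q[:,2]>.044]; print('top z',np.median(top[:,2]))
r=cv2.minAreaRect(top[:,:2].astype(np.float32)*1000); print(r)
fr=q[(q[:,2]<.04)]; print('front n',len(fr),'Y of front',np.median(fr[:,:2]@Y),'X mid',np.percentile(fr[:,:2]@X,[2,98]))
print('top XY', np.percentile(top[:,:2]@X,[2,98]),np.percentile(top[:,:2]@Y,[2,98]))
# yellow edge yaw
m=cv2.inRange(h,(20,120,100),(36,255,255))>0; u=np.argwhere(m)[:,::-1]; q=P[m]; 
for lo,hi in[(165,175),(460,470)]:
    k=(u[:,0]>=lo)&(u[:,0]<=hi); print(np.round(np.median(q[k],0),4))
s=fr.mean(0)[:2]@X
gc=X*np.mean(np.percentile(fr[:,:2]@X,[2,98]))+Y*(np.median(fr[:,:2]@Y)+.010); print('grip',gc)
Rt=target_R(ys,np.deg2rad(42)); z=Rt.as_matrix()[:,2]
tcp=np.r_[gc,.0215]+z*[1,1,0]*.019
go(tcp,Rt); print(tcp)
```

```text
910 [160 300] [193 327]
top z 0.04765393234626064
((503.274169921875, 172.05722045898438), (147.30455017089844, 25.187047958374023), 78.70946502685547)
front n 300 Y of front 0.3140142314702052 X mid [0.45343462 0.47714711]
top XY [0.45270696 0.47737998] [0.31355713 0.33313802]
[0.4296 0.2402 0.1453]
[0.604  0.207  0.1456]
grip [0.5161376  0.23469724]
xyz [19.1, -1.3, 150.8] turn [-0.0, 0.001, -0.001]
[0.51843262 0.24720186 0.0215    ]
```

Emit:
apply_moves:
  rows:
    - {"xyz":[10,-1,20],"turn":[0,0,0],"grip":0.7}
    - {"xyz":[19,-1,45],"turn":[0,0,0],"grip":0.7}
    - {"xyz":[19,-1,70],"turn":[0,0,0],"grip":0.7}
    - {"xyz":[19,-1,95],"turn":[0,0,0],"grip":0.7}
    - {"xyz":[19,-1,120],"turn":[0,0,0],"grip":0.7}
    - {"xyz":[19,-1,138],"turn":[0,0,0],"grip":0.7}
    - {"xyz":[19,-1,148],"turn":[0,0,0],"grip":0.7}
    - {"xyz":[19,-1,150.5],"turn":[0,0,0],"grip":0.7}
    - {"xyz":[19,-1,150.5],"turn":[0,0,0],"grip":0.7}
    - {"xyz":[19,-1,150.5],"turn":[0,0,0],"grip":0.7}

```text
clock: 2.98
tcp_pos: [0.5202, 0.2461, 0.0227]
orientation: [-0.228, 0.718, 0.597, 0.276]
wrist_force: [-0.1, 1.6, -0.6]
finger_gap: 0.0597
grip_force: 0.0
```

Run:
```python
from h import *
s=env.get_state(); print(s['tcp_pos'],s['wrist_force'],s['joint_pos'])
go([.51843262,.24720186,.0215],target_R(np.deg2rad(-10.6),np.deg2rad(42)))
```

```text
[0.52020484 0.24611345 0.02273755] [-0.05804204  1.57917146 -0.59619906] [-0.06500232  0.40956006 -0.62365551  0.42991309  0.7263855   1.72974879]
xyz [-0.3, -1.9, 1.4] turn [0.0, 0.0, 0.002]
```

Emit:
apply_moves:
  rows:
    - {"xyz":[0,-1.8,0],"turn":[0,0,0],"grip":0.5}
    - {"xyz":[0,-1.8,0],"turn":[0,0,0],"grip":0.3}
    - {"xyz":[0,-1.8,0],"turn":[0,0,0],"grip":0.2}
    - {"xyz":[0,-1.8,0],"turn":[0,0,0],"grip":0.2}
    - {"xyz":[0,-1.8,0],"turn":[0,0,0],"grip":0.1}
    - {"xyz":[0,-1.8,0],"turn":[0,0,0],"grip":0.1}
    - {"xyz":[0,-1.8,0],"turn":[0,0,0],"grip":0.1}
  force: 50

```text
clock: 3.57
tcp_pos: [0.5181, 0.2466, 0.0226]
orientation: [-0.229, 0.718, 0.597, 0.276]
wrist_force: [-2.7, -5.5, 5.7]
finger_gap: 0.0251
grip_force: 50.2
```

Run:
```python
from h import *
s=env.get_state(); print(s['tcp_pos'],s['wrist_force'],s['finger_gap'],s['grip_force'])
y=np.deg2rad(-10.6)
d=np.array([np.sin(y),-np.cos(y),0])
for k in (.05,.2): go(s['tcp_pos']+d*k,quat(s['orientation']))
```

```text
[0.51811942 0.24658446 0.0225807 ] [-2.67668783 -5.49207763  5.72013143] 0.02506575437670401 50.17434060573578
xyz [-37.2, -0.1, -33.5] turn [0.0, 0.0, 0.0]
xyz [-148.6, -0.2, -133.8] turn [0.0, 0.0, 0.0]
```

Emit:
apply_moves:
  rows:
    - {"xyz":[-1.5,0,-1.3],"turn":[0,0,0],"grip":0.1}
    - {"xyz":[-3.7,0,-3.3],"turn":[0,0,0],"grip":0.1}
    - {"xyz":[-7.4,0,-6.7],"turn":[0,0,0],"grip":0.1}
    - {"xyz":[-11.1,0,-10],"turn":[0,0,0],"grip":0.1}
    - {"xyz":[-14.9,0,-13.4],"turn":[0,0,0],"grip":0.1}
    - {"xyz":[-18.6,0,-16.7],"turn":[0,0,0],"grip":0.1}
    - {"xyz":[-22.3,0,-20.1],"turn":[0,0,0],"grip":0.1}
    - {"xyz":[-26,0,-23.4],"turn":[0,0,0],"grip":0.1}
    - {"xyz":[-29.7,0,-26.8],"turn":[0,0,0],"grip":0.1}
    - {"xyz":[-33.4,0,-30.1],"turn":[0,0,0],"grip":0.1}
    - {"xyz":[-37.2,0,-33.5],"turn":[0,0,0],"grip":0.1}
    - {"xyz":[-37.2,0,-33.5],"turn":[0,0,0],"grip":0.1}

```text
clock: 4.57
tcp_pos: [0.5085, 0.1978, 0.0226]
orientation: [-0.23, 0.717, 0.597, 0.276]
wrist_force: [-2.3, -0.3, 9.4]
finger_gap: 0.0253
grip_force: 50.4
```

Run:
```python
from h import *
s=env.get_state(); print(s['tcp_pos'],s['wrist_force'],s['finger_gap'],s['grip_force'])
c=cam('side'); cv2.imwrite('pics/s2.png',cv2.resize(c['color'][90:240,150:350],None,fx=3,fy=3,interpolation=2))
```

```text
[0.50853844 0.19779279 0.02258606] [-2.29103329 -0.26379754  9.42640484] 0.025268568474993754 50.40354073047638
```

View pics/s2.png

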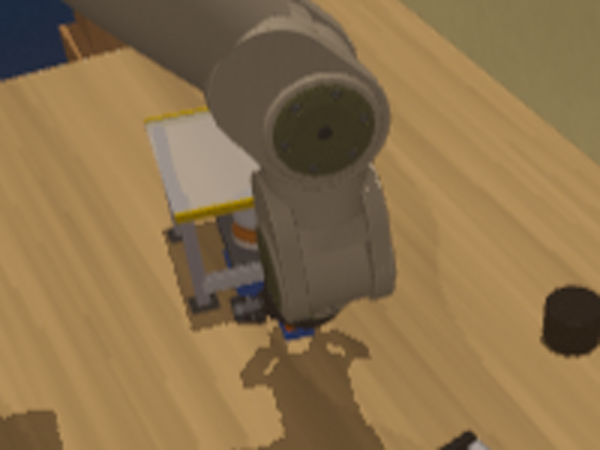

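Side view: the tool is drawing the carrier (blue tongue at (297,332)), and the jar still stands at (243,235) behind the gate. I'll continue the pull.

Emit:
apply_moves:
  rows:
    - {"xyz":[-2.2,0,-2],"turn":[0,0,0],"grip":0.1}
    - {"xyz":[-6.7,0,-6],"turn":[0,0,0],"grip":0.1}
    - {"xyz":[-11.1,0,-10],"turn":[0,0,0],"grip":0.1}
    - {"xyz":[-15.5,0,-14],"turn":[0,0,0],"grip":0.1}
    - {"xyz":[-20,0,-18],"turn":[0,0,0],"grip":0.1}
    - {"xyz":[-24.4,0,-22],"turn":[0,0,0],"grip":0.1}
    - {"xyz":[-28.9,0,-26],"turn":[0,0,0],"grip":0.1}
    - {"xyz":[-33.3,0,-30],"turn":[0,0,0],"grip":0.1}
    - {"xyz":[-37.7,0,-34],"turn":[0,0,0],"grip":0.1}
    - {"xyz":[-42.2,0,-38],"turn":[0,0,0],"grip":0.1}
    - {"xyz":[-46.6,0,-42],"turn":[0,0,0],"grip":0.1}
    - {"xyz":[-51.1,0,-46],"turn":[0,0,0],"grip":0.1}

```text
clock: 5.62
tcp_pos: [0.4959, 0.1306, 0.0226]
orientation: [-0.23, 0.717, 0.597, 0.276]
wrist_force: [1.4, 4.4, 6.0]
finger_gap: 0.0253
grip_force: 49.7
```

Emit:
apply_moves:
  rows:
    - {"xyz":[-4.4,0,-4],"turn":[0,0,0],"grip":0.1}
    - {"xyz":[-8.9,0,-8],"turn":[0,0,0],"grip":0.1}
    - {"xyz":[-13.3,0,-12],"turn":[0,0,0],"grip":0.1}
    - {"xyz":[-17.7,0,-16],"turn":[0,0,0],"grip":0.1}
    - {"xyz":[-22.2,0,-20],"turn":[0,0,0],"grip":0.1}
    - {"xyz":[-26.6,0,-24],"turn":[0,0,0],"grip":0.1}
    - {"xyz":[-33.3,0,-30],"turn":[0,0,0],"grip":0.1}
    - {"xyz":[-41,0,-37],"turn":[0,0,0],"grip":0.1}
    - {"xyz":[-48.8,0,-44],"turn":[0,0,0],"grip":0.1}
    - {"xyz":[-55.5,0,-50],"turn":[0,0,0],"grip":0.1}
    - {"xyz":[-60,0,-54],"turn":[0,0,0],"grip":0.1}
    - {"xyz":[-60,0,-54],"turn":[0,0,0],"grip":0.1}

```text
clock: 6.62
tcp_pos: [0.4811, 0.0503, 0.0226]
orientation: [-0.23, 0.718, 0.596, 0.276]
wrist_force: [-3.8, -3.2, 12.6]
finger_gap: 0.0254
grip_force: 51.3
```

Run:
```python
from h import *
s=env.get_state(); print(s['tcp_pos'],s['wrist_force'],s['finger_gap'],s['grip_force'],s['joint_pos'])
c=cam('side'); cv2.imwrite('pics/s3.png',cv2.resize(c['color'][90:240,150:350],None,fx=3,fy=3,interpolation=2))
```

```text
[0.48112098 0.05026669 0.02255297] [-3.82624771 -3.2145499  12.59175206] 0.025398120737440414 51.25219702720642 [-0.49251193  0.46420664 -0.54145187  0.83282911  0.6930165   1.16590604]
```

View pics/s3.png

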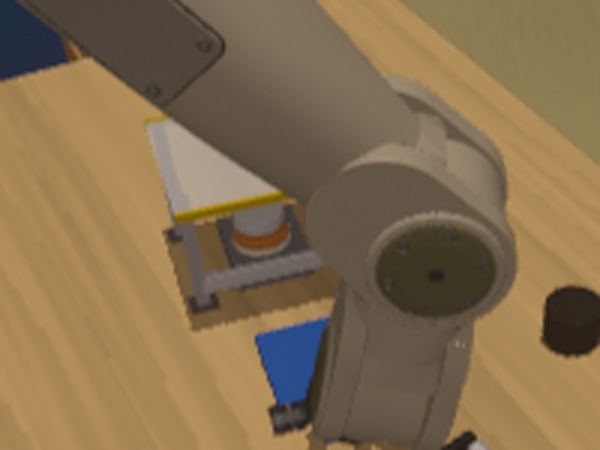

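The carrier (blue at (300,370)) is clear of the gate, and the case and jar stand under the cover at (262,235). Next I release, back off and re-grip with the tool vertical.

Emit:
apply_moves:
  rows:
    - {"xyz":[0,0,0],"turn":[0,0,0],"grip":0.5}
    - {"xyz":[0,0,0],"turn":[0,0,0],"grip":0.7}
    - {"xyz":[0,0,0],"turn":[0,0,0],"grip":0.7}
    - {"xyz":[0,0,0],"turn":[0,0,0],"grip":0.7}
    - {"xyz":[0,0,-15],"turn":[0,0,0],"grip":0.7}
    - {"xyz":[0,0,-40],"turn":[0,0,0],"grip":0.7}
    - {"xyz":[0,0,-70],"turn":[0,0,0],"grip":0.7}
    - {"xyz":[0,0,-100],"turn":[0,0,0],"grip":0.7}
    - {"xyz":[0,0,-130],"turn":[0,0,0],"grip":0.7}
    - {"xyz":[0,0,-130],"turn":[0,0,0],"grip":0.7}

```text
clock: 7.5
tcp_pos: [0.4674, -0.0385, 0.1214]
orientation: [-0.226, 0.718, 0.597, 0.276]
wrist_force: [0.6, -1.5, 0.1]
finger_gap: 0.0598
grip_force: 0.0
```

Run:
```python
from h import *
s=env.get_state(); print(s['tcp_pos'],s['finger_gap'])
c=cam('wrist'); P=cloud(c); h=cv2.cvtColor(c['color'],cv2.COLOR_BGR2HSV)
b=(cv2.inRange(h,(100,130,40),(130,255,255))>0)&(P[...,2]>.007)&(P[...,2]<.017); b=cv2.morphologyEx(b.astype(np.uint8),cv2.MORPH_OPEN,np.ones((3,3)))
n,l,st,ce=cv2.connectedComponentsWithStats(b); k=1+st[1:,4].argmax(); q=P[l==k]
r=cv2.minAreaRect(q[:,:2].astype(np.float32)*1000); print('blue',r,st[k])
o=(cv2.inRange(h,(0,140,50),(16,255,255))>0)&(P[...,2]>.043)&(P[...,2]<.052); q=P[o]
r=cv2.minAreaRect(q[:,:2].astype(np.float32)*1000); print('grip top',r,len(q))
ang=np.deg2rad(-10.6); go([r[0][0]/1000,r[0][1]/1000,.09],target_R(ang,0))
```

```text
[ 0.46736354 -0.03848495  0.1213586 ] 0.05975566064973703
blue ((496.3841552734375, 125.47113800048828), (120.52054595947266, 88.26022338867188), 79.06755065917969) [ 271   94   83   89 6462]
grip top ((499.0326232910156, 168.80006408691406), (284.8829040527344, 52.538700103759766), 78.67686462402344) 902
xyz [135.3, -6.4, 161.0] turn [0.004, -0.731, 0.001]
```

Run:
```python
from h import *
c=cam('wrist'); P=cloud(c); h=cv2.cvtColor(c['color'],cv2.COLOR_BGR2HSV)
o=(cv2.inRange(h,(0,140,50),(16,255,255))>0)&(P[...,2]>.043)&(P[...,2]<.052)&(P[...,1]<.1); q=P[o]
r=cv2.minAreaRect(q[:,:2].astype(np.float32)*1000); print('grip top',r,len(q))
g=np.array([.4788,.0380]); print(g, r[0])
go(np.r_[g,.10],target_R(np.deg2rad(-10.8),0))
```

```text
grip top ((479.03106689453125, 37.680912017822266), (19.818784713745117, 25.11656951904297), 78.72046661376953) 625
[0.4788 0.038 ] (479.03106689453125, 37.680912017822266)
xyz [43.2, -0.9, 63.7] turn [-0.0, -0.732, 0.005]
```

Emit:
apply_moves:
  rows:
    - {"xyz":[6,0,-10],"turn":[0,-0.1,0],"grip":0.7}
    - {"xyz":[12,0,0],"turn":[0,-0.2,0],"grip":0.7}
    - {"xyz":[18,0,12],"turn":[0,-0.3,0],"grip":0.7}
    - {"xyz":[24,0,25],"turn":[0,-0.4,0],"grip":0.7}
    - {"xyz":[30,0,38],"turn":[0,-0.5,0],"grip":0.7}
    - {"xyz":[36,-1,50],"turn":[0,-0.6,0],"grip":0.7}
    - {"xyz":[43,-1,64],"turn":[0,-0.733,0.005],"grip":0.7}
    - {"xyz":[43,-1,64],"turn":[0,-0.733,0.005],"grip":0.7}
    - {"xyz":[43,-1,64],"turn":[0,-0.733,0.005],"grip":0.7}

```text
clock: 8.35
tcp_pos: [0.4764, 0.0433, 0.0981]
orientation: [-0.002, 0.768, 0.641, -0.001]
wrist_force: [-0.1, 1.0, 0.6]
finger_gap: 0.0601
grip_force: 0.0
```

Run:
```python
from h import *
s=env.get_state(); print(s['tcp_pos'],s['joint_pos'])
go([.479,.0378,.019],target_R(np.deg2rad(-11),0))
```

```text
[0.47643252 0.04330045 0.09811462] [-7.77208938e-02  2.18198178e-01 -4.23573586e-01  9.33371525e-01
  5.37072649e-04  1.67222132e+00]
xyz [-5.0, 3.9, 79.1] turn [-0.004, -0.0, 0.013]
```

Emit:
apply_moves:
  rows:
    - {"xyz":[-5,4,10],"turn":[-0.003,0,0.013],"grip":0.7}
    - {"xyz":[-5,4,30],"turn":[-0.003,0,0.013],"grip":0.7}
    - {"xyz":[-5,4,50],"turn":[-0.003,0,0.013],"grip":0.7}
    - {"xyz":[-5,4,66],"turn":[-0.003,0,0.013],"grip":0.7}
    - {"xyz":[-5,4,76],"turn":[-0.003,0,0.013],"grip":0.7}
    - {"xyz":[-5,4,79],"turn":[-0.003,0,0.013],"grip":0.7}
    - {"xyz":[-5,4,79],"turn":[-0.003,0,0.013],"grip":0.7}
    - {"xyz":[-5,4,79],"turn":[-0.003,0,0.013],"grip":0.7}

```text
clock: 9.02
tcp_pos: [0.481, 0.0329, 0.0208]
orientation: [0.0, 0.775, 0.632, 0.0]
wrist_force: [-0.1, -1.1, -0.0]
finger_gap: 0.0599
grip_force: 0.0
```

Run:
```python
from h import *
s=env.get_state(); print(s['tcp_pos'],s['wrist_force'])
go([.479,.0378,.019],target_R(np.deg2rad(-11),0))
```

```text
[0.48103192 0.03293441 0.02083657] [-0.06935143 -1.06275529 -0.03585852]
xyz [4.4, -3.0, 1.8] turn [0.001, -0.0, -0.01]
```

Emit:
apply_moves:
  rows:
    - {"xyz":[4.4,-3,1],"turn":[0,0,-0.008],"grip":0.7}
    - {"xyz":[4.4,-3,1],"turn":[0,0,-0.008],"grip":0.7}
    - {"xyz":[4.4,-3,1],"turn":[0,0,-0.008],"grip":0.7}
    - {"xyz":[4.4,-3,1],"turn":[0,0,-0.008],"grip":0.7}

```text
clock: 9.35
tcp_pos: [0.4792, 0.0386, 0.0201]
orientation: [0.001, 0.772, 0.636, 0.001]
wrist_force: [-0.1, -0.3, -0.3]
finger_gap: 0.0597
grip_force: 0.0
```

Run:
```python
from h import *
s=env.get_state(); print(s['tcp_pos'],s['wrist_force'])
go([.479,.0378,.019],target_R(np.deg2rad(-11),0))
```

```text
[0.47917613 0.03857004 0.0201383 ] [-0.07105615 -0.26442081 -0.27767929]
xyz [-0.8, -0.0, 1.1] turn [0.002, -0.0, -0.0]
```

Well aligned. I'll close firmly, then lift gently.

Emit:
apply_moves:
  rows:
    - {"xyz":[0,0,0],"turn":[0,0,0],"grip":0.4}
    - {"xyz":[0,0,0],"turn":[0,0,0],"grip":0.2}
    - {"xyz":[0,0,0],"turn":[0,0,0],"grip":0.1}
    - {"xyz":[0,0,0],"turn":[0,0,0],"grip":0.1}
    - {"xyz":[0,0,0],"turn":[0,0,0],"grip":0.1}
    - {"xyz":[0,0,0],"turn":[0,0,0],"grip":0.1}
    - {"xyz":[0,0,0],"turn":[0,0,0],"grip":0.1}
  force: 100

```text
clock: 9.93
tcp_pos: [0.479, 0.0384, 0.02]
orientation: [0.001, 0.772, 0.636, 0.001]
wrist_force: [-0.6, 0.5, 5.4]
finger_gap: 0.0243
grip_force: 98.5
```

Emit:
apply_moves:
  rows:
    - {"xyz":[0,0,-3],"turn":[0,0,0],"grip":0.1}
    - {"xyz":[0,0,-8],"turn":[0,0,0],"grip":0.1}
    - {"xyz":[0,0,-16],"turn":[0,0,0],"grip":0.1}
    - {"xyz":[0,0,-26],"turn":[0,0,0],"grip":0.1}
    - {"xyz":[0,0,-36],"turn":[0,0,0],"grip":0.1}
    - {"xyz":[0,0,-46],"turn":[0,0,0],"grip":0.1}
    - {"xyz":[0,0,-55],"turn":[0,0,0],"grip":0.1}
    - {"xyz":[0,0,-60],"turn":[0,0,0],"grip":0.1}
    - {"xyz":[0,0,-60],"turn":[0,0,0],"grip":0.1}
    - {"xyz":[0,0,-60],"turn":[0,0,0],"grip":0.1}

```text
clock: 10.77
tcp_pos: [0.479, 0.0384, 0.08]
orientation: [0.001, 0.772, 0.636, 0.001]
wrist_force: [0.0, -0.0, -2.1]
finger_gap: 0.0243
grip_force: 98.2
```

Run:
```python
from h import *
s=env.get_state(); print(s['tcp_pos'],s['wrist_force'],s['ft_torque'],s['finger_gap'],s['grip_force'])
c=cam('side'); np.savez('s4.npz',**c)
P=cloud(c); h=cv2.cvtColor(c['color'],cv2.COLOR_BGR2HSV)
b=(cv2.inRange(h,(100,130,40),(130,255,255))>0)&(P[...,2]>.03)&(P[...,2]<.13)&(P[...,1]<.25); q=P[b]; print(len(q))
A=np.c_[q,np.ones(len(q))]; 
if len(q)>30:
    w=np.linalg.lstsq(np.c_[q[:,:2],np.ones(len(q))],q[:,2],rcond=None)[0]
    e=q[:,2]-np.c_[q[:,:2],np.ones(len(q))]@w; k=abs(e)<.004
    w=np.linalg.lstsq(np.c_[q[k,:2],np.ones(k.sum())],q[k,2],rcond=None)[0]; print('slope',w,k.sum(), q[k].min(0),q[k].max(0))
# station origin by rails in wrist later
o=np.array([.535,-.1925]); y=np.deg2rad(8.9); Y=np.array([-np.sin(y),np.cos(y)])
g=o+Y*(.045-.095); print('grip target',g)
go(np.r_[g,.090],target_R(y,0))
```

```text
[0.47901981 0.03837262 0.07997623] [ 0.04532246 -0.01941093 -2.08896394] [-0.04525913  0.07891104  0.01342472] 0.024308637050416384 98.21307063102722
156
slope [0.01648121 0.01725469 0.0600162 ] 152 [0.44368422 0.02341741 0.06456483] [0.53019777 0.19071165 0.07440577]
grip target [ 0.54273552 -0.24189799]
xyz [-262.8, 116.6, -10.3] turn [0.001, 0.0, -0.348]
```

Emit:
apply_moves:
  rows:
    - {"xyz":[-10,4,-3],"turn":[0,0,-0.01],"grip":0.1}
    - {"xyz":[-30,13,-7],"turn":[0,0,-0.04],"grip":0.1}
    - {"xyz":[-55,24,-10],"turn":[0,0,-0.075],"grip":0.1}
    - {"xyz":[-82,36,-10],"turn":[0,0,-0.11],"grip":0.1}
    - {"xyz":[-109,48,-10],"turn":[0,0,-0.145],"grip":0.1}
    - {"xyz":[-136,60,-10],"turn":[0,0,-0.18],"grip":0.1}
    - {"xyz":[-163,72,-10],"turn":[0,0,-0.215],"grip":0.1}
    - {"xyz":[-190,84,-10],"turn":[0,0,-0.25],"grip":0.1}
    - {"xyz":[-215,95,-10],"turn":[0,0,-0.285],"grip":0.1}
    - {"xyz":[-236,105,-10],"turn":[0,0,-0.315],"grip":0.1}
    - {"xyz":[-250,111,-10],"turn":[0,0,-0.338],"grip":0.1}
    - {"xyz":[-256,114,-10],"turn":[0,0,-0.348],"grip":0.1}

```text
clock: 11.82
tcp_pos: [0.5417, -0.237, 0.0888]
orientation: [0.0, 0.651, 0.759, 0.0]
wrist_force: [1.0, -0.1, -0.5]
finger_gap: 0.0248
grip_force: 98.3
```

Emit:
apply_moves:
  rows:
    - {"xyz":[0,0,0],"turn":[0,0,0],"grip":0.1}
    - {"xyz":[0,0,0],"turn":[0,0,0],"grip":0.1}
    - {"xyz":[0,0,0],"turn":[0,0,0],"grip":0.1}

```text
clock: 12.07
tcp_pos: [0.541, -0.2333, 0.0893]
orientation: [-0.0, 0.65, 0.76, 0.0]
wrist_force: [-0.2, -0.5, -1.6]
finger_gap: 0.0245
grip_force: 98.3
```

Run:
```python
from h import *
s=env.get_state(); print(s['tcp_pos'],s['wrist_force'],s['grip_force'])
c=cam('wrist'); cv2.imwrite('pics/w5.png',c['color']); np.savez('w5.npz',**c)
c=cam('top'); cv2.imwrite('pics/t5.png',c['color']); np.savez('t5.npz',**c)
y=np.deg2rad(8.9);go([.54273552,-.24189799,.090],target_R(y,0))
```

```text
[ 0.54097493 -0.23329943  0.08928963] [-0.20874198 -0.46506844 -1.55860458] 98.27471494674683
xyz [-8.7, 0.1, -0.3] turn [0.001, -0.0, 0.001]
```

View pics/w5.png

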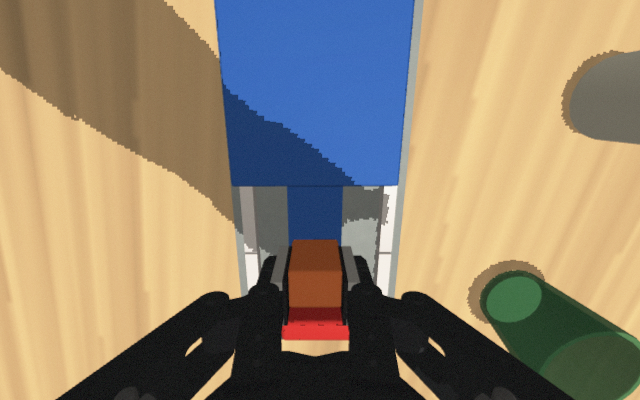

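The wrist view shows the carrier (blue, columns 217–414) over the lane, with rails at columns 246 and 386 and the red knob behind the grip at row 330. I'll check the lateral fit numerically.

Run:
```python
from h import *
o=np.array([.535,-.1925]); y=np.deg2rad(8.9); X=np.array([np.cos(y),np.sin(y)]);Y=np.array([-X[1],X[0]])
for n in ('w5.npz','t5.npz'):
    c=dict(np.load(n)); P=cloud(c); h=cv2.cvtColor(c['color'],cv2.COLOR_BGR2HSV)
    L=np.stack([(P[...,:2]-o)@X,(P[...,:2]-o)@Y,P[...,2]],-1)*1000
    near=(abs(L[...,0])<85)&(abs(L[...,1])<165)
    b=near&(cv2.inRange(h,(100,120,30),(130,255,255))>0)&(L[...,2]>60)&(L[...,2]<100); q=L[b]
    if b.sum()>50:
        pl=q[(q[:,1]>-8)]
        for lo,hi in ((0,30),(30,60),(60,110)):
            k=pl[(pl[:,1]>lo)&(pl[:,1]<hi)]
            if len(k)>10: print(n,'plate x edges',lo,np.round(np.percentile(k[:,0],[1,99]),1),'z',np.median(k[:,2]).round(1))
        print('y',np.percentile(q[:,1],[1,99]))
    r=near&(L[...,2]>14)&(L[...,2]<22)
    for lo,hi in ((-73,-40),(-40,0),(0,50),(50,100),(100,140)):
        k=L[r&(L[...,1]>lo)&(L[...,1]<hi)]; a=k[k[:,0]<0][:,0]; d=k[k[:,0]>0][:,0]
        if len(a)>5 and len(d)>5: print(n,'rails',lo,np.round(np.percentile(a,[5,50,95]),1),np.round(np.percentile(d,[5,50,95]),1))
    st=L[near&(L[...,2]>22)&(L[...,2]<30)&(L[...,1]>110)&(abs(L[...,0])<40)]
    if len(st)>10: print('stop y',np.percentile(st[:,1],[3,97]))
    m=near&(((h[...,0]<8)|(h[...,0]>172))&(h[...,1]>150))&(L[...,2]>70)&(L[...,1]<-80); k=L[m]
    if len(k)>5: print('knob',np.median(k,0),np.percentile(k,[3,97],0))
```

```text
w5.npz plate x edges 0 [-43.6  43.3] z 81.1
w5.npz plate x edges 30 [-43.8  43.3] z 81.0
w5.npz plate x edges 60 [-43.8  43.2] z 81.0
y [-27.86454608  83.78016252]
w5.npz rails -73 [-57.2 -52.4 -47.8] [52.2 56.8 61.7]
w5.npz rails -40 [-57.3 -52.4 -47.8] [52.3 56.8 61.7]
knob [ 6.54216763e-02 -9.65941217e+01  7.74977259e+01] [[ -19.60533289 -105.46807707   70.86516617]
 [  19.54276109  -91.6112395    78.68098093]]
t5.npz plate x edges 0 [-42.8  41.1] z 81.4
t5.npz plate x edges 30 [-43.2  41. ] z 81.7
t5.npz plate x edges 60 [-42.8  41.2] z 81.4
y [-26.48668059 107.54177567]
t5.npz rails -73 [-58.6 -54.5 -49.9] [51.7 55.6 59.7]
t5.npz rails -40 [-59.  -55.  -49.6] [51.2 55.6 60. ]
t5.npz rails 0 [-59.3 -56.8 -54.4] [51.  55.4 59.8]
t5.npz rails 50 [-59.1 -56.7 -54.3] [51.  55.5 60. ]
t5.npz rails 100 [-59.  -54.8 -49.6] [51.1 55.7 59.8]
stop y [132.68056215 142.09437479]
```

Emit:
apply_moves:
  rows:
    - {"xyz":[-4,1,0],"turn":[0,0,0],"grip":0.1}
    - {"xyz":[-8,2,2],"turn":[0,0,0],"grip":0.1}
    - {"xyz":[-9,2,8],"turn":[0,0,0],"grip":0.1}
    - {"xyz":[-9,2,16],"turn":[0,0,0],"grip":0.1}
    - {"xyz":[-9,2,24],"turn":[0,0,0],"grip":0.1}
    - {"xyz":[-9,2,32],"turn":[0,0,0],"grip":0.1}
    - {"xyz":[-9,2,38],"turn":[0,0,0],"grip":0.1}
    - {"xyz":[-9,2,44],"turn":[0,0,0],"grip":0.1}
    - {"xyz":[-9,2,49],"turn":[0,0,0],"grip":0.1}
    - {"xyz":[-9,2,53],"turn":[0,0,0],"grip":0.1}
    - {"xyz":[-9,2,56],"turn":[0,0,0],"grip":0.1}
    - {"xyz":[-9,2,56],"turn":[0,0,0],"grip":0.1}

```text
clock: 13.17
tcp_pos: [0.5447, -0.2431, 0.0331]
orientation: [0.0, 0.65, 0.76, 0.0]
wrist_force: [-0.6, 0.2, -0.6]
finger_gap: 0.0244
grip_force: 98.3
```

Emit:
apply_moves:
  rows:
    - {"xyz":[0,0,2],"turn":[0,0,0],"grip":0.1}
    - {"xyz":[0,0,4],"turn":[0,0,0],"grip":0.1}
    - {"xyz":[0,0,6],"turn":[0,0,0],"grip":0.1}
    - {"xyz":[0,0,6],"turn":[0,0,0],"grip":0.1}
    - {"xyz":[0,0,6],"turn":[0,0,0],"grip":0.1}
    - {"xyz":[0,0,6],"turn":[0,0,0],"grip":0.1}

```text
clock: 13.67
tcp_pos: [0.5451, -0.2433, 0.0279]
orientation: [0.001, 0.65, 0.76, 0.0]
wrist_force: [-0.1, -0.0, -1.3]
finger_gap: 0.0243
grip_force: 98.3
```

Run:
```python
from h import *
s=env.get_state(); print(s['tcp_pos'],s['wrist_force'],s['grip_force'],s['ft_torque'])
c=cam('wrist'); cv2.imwrite('pics/w6.png',c['color'])
```

```text
[ 0.54510944 -0.24330611  0.02788191] [-0.08845124 -0.03061227 -1.25984265] 98.31410765647888 [-0.08734306  0.02210881  0.02027744]
```

View pics/w6.png

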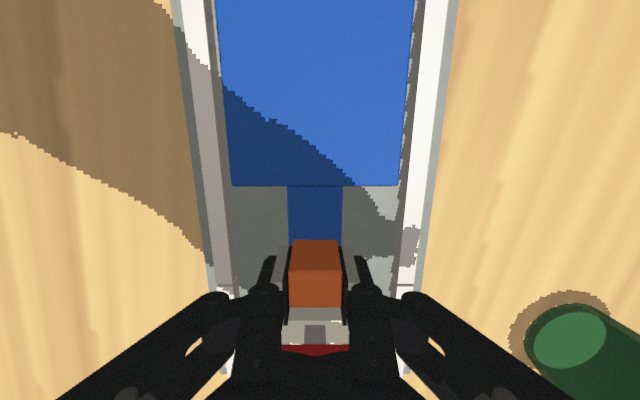

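The carrier sits between the rails (plate at columns 232–398 at row 185, with a gap on each side). I'll lower it the last 2 mm.

Emit:
apply_moves:
  rows:
    - {"xyz":[0,0,1],"turn":[0,0,0],"grip":0.1}
    - {"xyz":[0,0,2],"turn":[0,0,0],"grip":0.1}
    - {"xyz":[0,0,2.5],"turn":[0,0,0],"grip":0.1}
    - {"xyz":[0,0,2.5],"turn":[0,0,0],"grip":0.1}
    - {"xyz":[0,0,2.5],"turn":[0,0,0],"grip":0.1}

```text
clock: 14.13
tcp_pos: [0.5453, -0.2434, 0.0261]
orientation: [0.001, 0.65, 0.76, 0.0]
wrist_force: [-1.8, 0.7, 5.5]
finger_gap: 0.0248
grip_force: 99.3
```

Emit:
apply_moves:
  rows:
    - {"xyz":[0,0,0],"turn":[0,0,0],"grip":0.3}
    - {"xyz":[0,0,0],"turn":[0,0,0],"grip":0.45}
    - {"xyz":[0,0,0],"turn":[0,0,0],"grip":0.55}
    - {"xyz":[0,0,0],"turn":[0,0,0],"grip":0.55}
    - {"xyz":[0,0,0],"turn":[0,0,0],"grip":0.55}
    - {"xyz":[0,0,-10],"turn":[0,0,0],"grip":0.55}
    - {"xyz":[0,0,-30],"turn":[0,0,0],"grip":0.55}
    - {"xyz":[0,0,-60],"turn":[0,0,0],"grip":0.55}
    - {"xyz":[0,0,-90],"turn":[0,0,0],"grip":0.55}
    - {"xyz":[0,0,-110],"turn":[0,0,0],"grip":0.55}
    - {"xyz":[0,0,-110],"turn":[0,0,0],"grip":0.55}
    - {"xyz":[0,0,-110],"turn":[0,0,0],"grip":0.55}

```text
clock: 15.13
tcp_pos: [0.546, -0.2439, 0.1375]
orientation: [0.003, 0.65, 0.76, 0.001]
wrist_force: [-0.7, 0.4, -0.9]
finger_gap: 0.0468
grip_force: 0.0
```

Run:
```python
from h import *
s=env.get_state(); print(s['tcp_pos'],s['wrist_force'],s['finger_gap'])
c=cam('wrist'); cv2.imwrite('pics/w7.png',c['color'])
o=np.array([.535,-.1925]); y=np.deg2rad(8.9); X=np.array([np.cos(y),np.sin(y)]);Y=np.array([-X[1],X[0]]); o=o+.0015*X
P=cloud(c); h=cv2.cvtColor(c['color'],cv2.COLOR_BGR2HSV)
L=np.stack([(P[...,:2]-o)@X,(P[...,:2]-o)@Y,P[...,2]],-1)*1000
q=L[(cv2.inRange(h,(100,120,30),(130,255,255))>0)&(L[...,2]<30)&(abs(L[...,0])<70)]
print('blue',np.percentile(q,[1,50,99],0).round(1).tolist())
m=(((h[...,0]<6)|(h[...,0]>174))&(h[...,1]>150))&(L[...,2]>65)&(L[...,2]<90)&(L[...,1]<-80)&(abs(L[...,0])<40); k=L[m]
if len(k): print('knob',np.percentile(k,[3,50,97],0).round(1).tolist())
for yy in (-.140,): 
    for z in (.136,.048): go(np.r_[o+Y*yy,z],target_R(y,0))
```

```text
[ 0.54602613 -0.24390839  0.1374809 ] [-0.70522157  0.35970503 -0.8727632 ] 0.046792520949134296
blue [[-42.5, -37.3, 16.3], [0.9, 45.3, 18.0], [44.5, 96.8, 19.6]]
knob [[-21.8, -105.5, 66.3], [0.6, -95.6, 77.2], [23.8, -91.7, 78.8]]
xyz [-88.2, -0.6, -0.1] turn [0.002, 0.001, 0.0]
xyz [-88.1, -0.8, 87.9] turn [0.002, 0.001, 0.0]
```

View pics/w7.png

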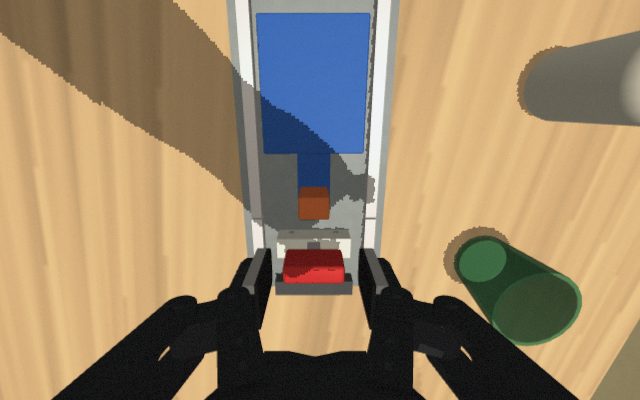

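The carrier lies flat between the rails (blue 256–370, rows 13–153), its grip at (314,203) facing the red knob at (313,266). Next I go behind the knob with the fingers shut.

Emit:
apply_moves:
  rows:
    - {"xyz":[-15,0,-5],"turn":[0,0,0],"grip":0}
    - {"xyz":[-45,-1,-5],"turn":[0,0,0],"grip":0}
    - {"xyz":[-75,-1,0],"turn":[0,0,0],"grip":0}
    - {"xyz":[-88,-1,0],"turn":[0,0,0],"grip":0}
    - {"xyz":[-88,-1,0],"turn":[0,0,0],"grip":0}
    - {"xyz":[-88,-1,0],"turn":[0,0,0],"grip":0}
    - {"xyz":[-88,-1,20],"turn":[0,0,0],"grip":0}
    - {"xyz":[-88,-1,45],"turn":[0,0,0],"grip":0}
    - {"xyz":[-88,-1,68],"turn":[0,0,0],"grip":0}
    - {"xyz":[-88,-1,82],"turn":[0,0,0],"grip":0}
    - {"xyz":[-88,-1,88],"turn":[0,0,0],"grip":0}
    - {"xyz":[-88,-1,88],"turn":[0,0,0],"grip":0}
  force: 40

```text
clock: 16.18
tcp_pos: [0.5562, -0.328, 0.0451]
orientation: [-0.002, 0.65, 0.76, 0.0]
wrist_force: [-0.4, 0.6, -1.3]
finger_gap: -0.0002
grip_force: 0.0
```

Emit:
apply_moves:
  rows:
    - {"xyz":[3,0,0],"turn":[0,0,0],"grip":0}
    - {"xyz":[7,0,0],"turn":[0,0,0],"grip":0}
    - {"xyz":[11,0,0],"turn":[0,0,0],"grip":0}
    - {"xyz":[15,0,0],"turn":[0,0,0],"grip":0}
    - {"xyz":[19,0,0],"turn":[0,0,0],"grip":0}
    - {"xyz":[23,0,0],"turn":[0,0,0],"grip":0}
    - {"xyz":[26,0,0],"turn":[0,0,0],"grip":0}
    - {"xyz":[29,0,0],"turn":[0,0,0],"grip":0}
    - {"xyz":[32,0,0],"turn":[0,0,0],"grip":0}
    - {"xyz":[32,0,0],"turn":[0,0,0],"grip":0}

```text
clock: 17.02
tcp_pos: [0.5531, -0.2988, 0.0478]
orientation: [0.001, 0.65, 0.76, 0.0]
wrist_force: [0.7, -2.7, 1.4]
finger_gap: -0.0003
grip_force: 1.4
```

Emit:
apply_moves:
  rows:
    - {"xyz":[3,0,0],"turn":[0,0,0],"grip":0}
    - {"xyz":[6,0,0],"turn":[0,0,0],"grip":0}
    - {"xyz":[9,0,0],"turn":[0,0,0],"grip":0}
    - {"xyz":[12,0,0],"turn":[0,0,0],"grip":0}
    - {"xyz":[15,0,0],"turn":[0,0,0],"grip":0}
    - {"xyz":[18,0,0],"turn":[0,0,0],"grip":0}
    - {"xyz":[21,0,0],"turn":[0,0,0],"grip":0}
    - {"xyz":[24,0,0],"turn":[0,0,0],"grip":0}
    - {"xyz":[27,0,0],"turn":[0,0,0],"grip":0}
    - {"xyz":[30,0,0],"turn":[0,0,0],"grip":0}
    - {"xyz":[33,0,0],"turn":[0,0,0],"grip":0}
    - {"xyz":[36,0,0],"turn":[0,0,0],"grip":0}

```text
clock: 18.02
tcp_pos: [0.5476, -0.2642, 0.0477]
orientation: [0.002, 0.65, 0.76, -0.0]
wrist_force: [2.1, -8.3, 3.0]
finger_gap: -0.0001
grip_force: 3.9
```

```bash
cat > f.py <<'E'
from h import *
s=env.get_state(); o=np.array([.535,-.1925]); y=np.deg2rad(8.9); Y=np.array([-np.sin(y),np.cos(y)])
print('local y',(s['tcp_pos'][:2]-o)@Y*1000,'force Y',s['wrist_force'][:2]@Y, s['wrist_force'],s['tcp_pos'])
E
python3 f.py
```

```text
local y -72.83273121482613 force Y -8.482520667041186 [ 2.05898674 -8.26346729  2.96991668] [ 0.54763701 -0.26424143  0.04771741]
```

Emit:
apply_moves:
  rows:
    - {"xyz":[2,0,0],"turn":[0,0,0],"grip":0}
    - {"xyz":[4,0,0],"turn":[0,0,0],"grip":0}
    - {"xyz":[6,0,0],"turn":[0,0,0],"grip":0}
    - {"xyz":[7,0,0],"turn":[0,0,0],"grip":0}
    - {"xyz":[8,0,0],"turn":[0,0,0],"grip":0}
    - {"xyz":[9,0,0],"turn":[0,0,0],"grip":0}
    - {"xyz":[9,0,0],"turn":[0,0,0],"grip":0}

```text
clock: 18.6
tcp_pos: [0.5462, -0.2555, 0.0477]
orientation: [0.002, 0.65, 0.76, -0.0]
wrist_force: [1.4, -8.1, 2.4]
finger_gap: -0.0002
grip_force: 4.0
```

```bash
python3 f.py
```

```text
local y -64.01620417619473 force Y -8.245382723310664 [ 1.39775495 -8.12698551  2.41235986] [ 0.54624643 -0.25553522  0.04766583]
```

Emit:
apply_moves:
  rows:
    - {"xyz":[1,0,0],"turn":[0,0,0],"grip":0}
    - {"xyz":[2,0,0],"turn":[0,0,0],"grip":0}
    - {"xyz":[3,0,0],"turn":[0,0,0],"grip":0}
    - {"xyz":[3,0,0],"turn":[0,0,0],"grip":0}

```text
clock: 18.93
tcp_pos: [0.5458, -0.2527, 0.0477]
orientation: [0.002, 0.65, 0.76, -0.001]
wrist_force: [1.3, -8.2, 2.4]
finger_gap: -0.0001
grip_force: 4.2
```

Emit:
apply_moves:
  rows:
    - {"xyz":[1,0,0],"turn":[0,0,0],"grip":0}
    - {"xyz":[2,0,0],"turn":[0,0,0],"grip":0}
    - {"xyz":[2,0,0],"turn":[0,0,0],"grip":0}

```text
clock: 19.18
tcp_pos: [0.5455, -0.2508, 0.0477]
orientation: [0.002, 0.65, 0.76, -0.001]
wrist_force: [0.9, -8.0, 2.3]
finger_gap: -0.0002
grip_force: 4.3
```

```bash
python3 f.py
```

```text
local y -59.26374241997391 force Y -8.003692569990516 [ 0.87822689 -7.96370584  2.27183541] [ 0.54549886 -0.2508419   0.04765924]
```

Emit:
apply_moves:
  rows:
    - {"xyz":[1,0,0],"turn":[0,0,0],"grip":0}
    - {"xyz":[2,0,0],"turn":[0,0,0],"grip":0}
    - {"xyz":[2,0,0],"turn":[0,0,0],"grip":0}

```text
clock: 19.43
tcp_pos: [0.5454, -0.2504, 0.0478]
orientation: [0.003, 0.651, 0.759, -0.002]
wrist_force: [0.8, -13.1, 0.7]
finger_gap: 0.0003
grip_force: 6.5
```

Emit:
apply_moves:
  rows:
    - {"xyz":[1,0,0],"turn":[0,0,0],"grip":0}
    - {"xyz":[1.5,0,0],"turn":[0,0,0],"grip":0}
    - {"xyz":[1.5,0,0],"turn":[0,0,0],"grip":0}

```text
clock: 19.68
tcp_pos: [0.5454, -0.2503, 0.0478]
orientation: [0.004, 0.651, 0.759, -0.002]
wrist_force: [0.9, -17.0, 0.3]
finger_gap: -0.0002
grip_force: 8.4
```

The force climbs from 8 to 17 N with no further motion, at the expected position, so this is the end of travel. I'll back off smoothly and let the spring return the feeder.

Emit:
apply_moves:
  rows:
    - {"xyz":[-4,0,0],"turn":[0,0,0],"grip":0}
    - {"xyz":[-9,0,0],"turn":[0,0,0],"grip":0}
    - {"xyz":[-16,0,0],"turn":[0,0,0],"grip":0}
    - {"xyz":[-24,0,0],"turn":[0,0,0],"grip":0}
    - {"xyz":[-32,0,0],"turn":[0,0,0],"grip":0}
    - {"xyz":[-40,0,0],"turn":[0,0,0],"grip":0}
    - {"xyz":[-48,0,0],"turn":[0,0,0],"grip":0}
    - {"xyz":[-56,0,0],"turn":[0,0,0],"grip":0}
    - {"xyz":[-64,0,0],"turn":[0,0,0],"grip":0}
    - {"xyz":[-72,0,0],"turn":[0,0,0],"grip":0}
    - {"xyz":[-80,0,0],"turn":[0,0,0],"grip":0}
    - {"xyz":[-84,0,0],"turn":[0,0,0],"grip":0}

```text
clock: 20.68
tcp_pos: [0.5568, -0.3291, 0.0464]
orientation: [-0.001, 0.65, 0.76, 0.0]
wrist_force: [0.0, 0.9, 0.3]
finger_gap: -0.0002
grip_force: 0.0
```

Emit:
apply_moves:
  rows:
    - {"xyz":[0,0,-5],"turn":[0,0,0],"grip":0}
    - {"xyz":[0,0,-20],"turn":[0,0,0],"grip":0}
    - {"xyz":[0,0,-50],"turn":[0,0,0],"grip":0}
    - {"xyz":[0,0,-80],"turn":[0,0,0],"grip":0}
    - {"xyz":[0,0,-110],"turn":[0,0,0],"grip":0}
    - {"xyz":[0,0,-130],"turn":[0,0,0],"grip":0}
    - {"xyz":[0,0,-130],"turn":[0,0,0],"grip":0}
    - {"xyz":[0,0,-130],"turn":[0,0,0],"grip":0}

```text
clock: 21.35
tcp_pos: [0.5579, -0.3288, 0.1792]
orientation: [0.002, 0.65, 0.76, 0.0]
wrist_force: [0.3, -0.1, -1.5]
finger_gap: 0.0001
grip_force: 0.0
```

```bash
python3 f.py
python3 - <<'E'
from h import *
s=env.get_state(); print(s['qvel'].round(3))
o=np.array([.535,-.1925]); y=np.deg2rad(8.9); X=np.array([np.cos(y),np.sin(y)]);Y=np.array([-X[1],X[0]])
for n in ('wrist','side'):
    c=cam(n); 
    if n=='side': cv2.imwrite('pics/s8.png',c['color'])
    P=cloud(c); h=cv2.cvtColor(c['color'],cv2.COLOR_BGR2HSV)
    L=np.stack([(P[...,:2]-o)@X,(P[...,:2]-o)@Y,P[...,2]],-1)*1000
    q=L[(cv2.inRange(h,(100,120,30),(130,255,255))>0)&(L[...,2]<30)&(abs(L[...,0])<70)&(abs(L[...,1])<150)]
    if len(q):print(n,'blue',np.percentile(q,[1,50,99],0).round(1).tolist())
    m=(((h[...,0]<6)|(h[...,0]>174))&(h[...,1]>150))&(L[...,2]>65)&(L[...,2]<90)&(abs(L[...,0])<40)&(abs(L[...,1])<150); k=L[m]
    if len(k): print('knob',np.percentile(k,[3,50,97],0).round(1).tolist())
E
```

```text
local y -138.25406553377752 force Y -0.1350209494169918 [ 0.3201499  -0.0865323  -1.54506655] [ 0.55792439 -0.32884909  0.17915007]
[-0.001  0.031 -0.052 -0.017  0.    -0.001]
wrist blue [[-40.2, -3.1, 13.5], [2.8, 22.6, 18.0], [45.9, 33.0, 19.9]]
knob [[-19.9, -106.2, 69.1], [2.5, -98.5, 77.6], [25.1, -92.1, 79.1]]
side blue [[-43.3, -29.9, 10.6], [-2.7, 65.1, 16.5], [44.5, 129.7, 19.8]]
knob [[-23.7, -109.8, 66.2], [-3.3, -104.0, 75.9], [22.3, -95.8, 78.4]]
```

View pics/s8.png

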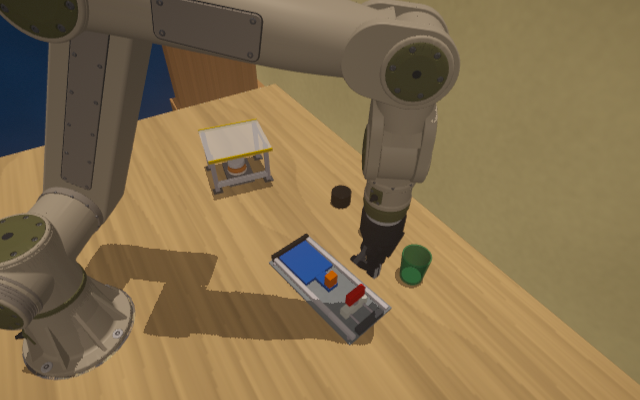

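The carrier's far edge is against the stop at (290,245), the knob is back at rest at (355,295), and the case and jar stand at (236,168). The mount at (341,196) and the beaker at (413,265) are where they started. The bottle is hidden behind the arm in this view.

```bash
python3 -c "
from workcell import ticket; print(ticket.hand_in())"
```

```text
the job is handed in; nothing more can be done
None
```

Job handed in at about 21 s: the carrier is fully home against the stop, the feeder has sprung back, the case and jar stand under the cover, and the mount and beaker have not moved; the bottle was hidden in the last view, but the arm never went near it.

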